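Draw out the wide tray with the pull hook

ROBOT

A 6-joint arm with a two-finger parallel gripper is mounted at the origin on a cart in front of the work surface, level with it; the furniture and walls round the work are solid. World frame = base frame: x ahead of the robot, y to its left, z up, the work surface at z = 0. Lengths are in mm, angles in rad, forces in N, time in s.
With the tool pointing down it reaches from about 350 to 775 mm from the base axis. Payload 7.3 kg.
Tool frame: the origin (TCP) lies on the centre line of the jaws, within the pads' length; the fingertips stand 17 mm ahead of it and the grasp point (between the pads) lies 2 mm behind it; z points along the fingers, y is the line along which they close (so a half turn about z gives the same grasp; the last joint's range is limited). The gripper opens to 92 mm and grips with 3 to 60 N. Pads are 19 mm wide; open, the fingers measure 130 mm over their backs; the gripper's body (75 mm by 190 mm) begins 47 mm behind the grasp point.
Start: joints at [1.115, 0.342, 1.524, -0, 1.275, -0.146], TCP at [160.04, 500.03, 243.741] pointing down, gripper open.
Joint ranges: [-2.53, 2.53], [-0.77, 2.02], [0.04, 2.7], [-1, 4.14], [0.28, 2.66], [-3.11, 3.11]. Speed limits (rad/s): [2.57, 2.57, 3.14, 3.14, 3.14, 3.14].

INTERFACE

Orientations are given as [roll, pitch, yaw] about the fixed x, y, z axes, in that order (R = Rz(yaw) Ry(pitch) Rx(roll)).
In Python, from plant import bot gives the robot as it stands. The module is installed in compiled form; this text tells all that it offers.
- The arm moves only by the shell command python3 -m pendant 'ROWS'. ROWS is JSON, a list of rows, each a list of 3 entries, a list of its own where there are three numbers: the shift along the world's x, y, z as a fraction of full scale, then the turn, a rotation vector about the world's x, y, z as a fraction of full scale, then the opening, from -1 (shut) to 1 (fully open), so that 0 is half open. In form: [[[tx, ty, tz], [rx, ry, rz], claw], ...]. A call has exactly 10 rows; each row shifts and turns the commanded pose from where the row before left it; what a row does not reach is not made up. Full scale, the value 1, is 30 mm for a shift and 0.12 rad for a turn. A row lasts 1/12 s, in which the tool goes at most 41.7 mm and 7.16 degrees, less where a joint would pass 70% of its speed; a pose out of reach is approached as far as the arm can. A call with a number of a shift or a turn outside -1 to 1 is refused whole. A call with a gripper value outside its range is refused whole. The fingers move at their own pace and stop on an object; the grip force is fixed at half the most. Time passes only in rows, so rows that do not move let the fingers close, or fill a call up. It gives the time, the measured TCP pose, the force, the opening and the grip force at its end, in the units of the state.
- bot.get_obs(): the state, without advancing time (a new reading comes with each control period).
- bot.capture(name): name is "scene" or "top" or "wrist"; returns the picture (480x640x3 uint8, blue, green, red); there is no depth.
- bot.camera_params(name): a dict with "fovy" (degrees; the focal length in pixels is half the picture's height over the tangent of half this angle, whatever the lens; pixels are square), "cx", "cy" (the principal point, pixels), "camera_from_world" (4x4, takes a point from world to camera coordinates). Camera axes: x right, y down, z forward; pixel columns grow to the right and rows downward; lengths in mm; the calibration is good to about 2 mm. A picture is of the moment at which its call begins: read the wrist's pose just before it. camera_params takes no time and is no camera call; for the wrist camera it gives the pose at the moment of the call.
- bot.close_job(): hands the job in; it is judged then, once.
The state is a dict: "time": time; "joint_positions": joint angles; "dq": joint speeds; "tau": joint torques, N m; "tool_pos": TCP position; "tcp_rot": TCP orientation; "contact_force": force on the tool from outside, world axes, zero at the start; "moment": the same for the moment, N m; "grip_width": finger opening in mm; "finger_force": force on a finger pad.
Only numpy, scipy, OpenCV 4.12 (cv2) and the standard library are available. Lean on these libraries where they do the work, as an engineer would, in place of code of your own. Each camera call takes 0.05 s, during which the arm holds its last target. There are 200 camera calls.

TASK

Take the pull hook out of its stand, hook it through the finger hole of the wider of the two trays and pull that tray all the way out until its sprung stop is pressed home, by feel and gently, without straining hook or stop. Then unhook leaving the tray out there, and put the hook back in its stand as it was. Touch the trays with the hook only, and leave the narrower tray and the other things alone.

Things in the scene. Friction and masses are not known exactly. Their poses are not given: they have to be found in the camera images.
- hook_grip (a point): Pull hook, 0.09 kg (varies), starting upright in its stand: black handle 24 x 16 mm (x, y), 48 mm high, on a steel flange 24 x 30 x 4 mm; below, a 7 mm round steel shank bends forward into a foot with an upturned tip. Point: the handle's centre. Axes: z up, x the way the foot points. The flange's underside is 28 mm, the foot's axis 88 mm below this point.
- hook_tip (a point): Point on the axis of the hook's upturned tip (7 mm round), 30 mm forward (+x) of and 79 mm below the handle's centre: 9 mm above the foot's axis and 3.5 mm under the tip's end. Foot and tip together are 16 mm high; the throat between shank and tip is 23 mm wide. Axes as the hook's.
- hook_base (a point): Centre of the underside of the hook's flange, 28 mm below the handle's centre. Axes as the hook's.
- stand_seat (a point): The hook's place on top of its fixed grey stand (86 x 76 mm, 76 mm high): the centre of the flange's underside rests at this point. Axes: z up, x along the slot, the way the hook's foot points when put away. The slot, 15 mm wide, runs from 14 mm behind to 36 mm ahead of this point and is 70 mm deep: shank, foot and tip pass straight up and down through it.
- wide_hole (a point): Centre of the round finger hole (26 mm across) on the outer face of the wider tray's front, an upright plate 120 mm wide, 62 mm high, 4 mm thick. Moves with the tray. x points into the case (the tray comes out along -x), z up. Empty for 35 mm behind the front. Grey fixed case 130 mm wide, 150 deep, 72 high, its top 36 mm above the hole's centre; the front is flush with it when shut.
- narrow_hole (a point): The same point on the narrower tray (front 82 mm wide, case 92 mm wide, otherwise alike), which is to be left alone.
- wide_tray (a joint): How far the wider tray is out, in m: 0 shut; it starts up to 0.012 out. It drags with about 4 N and stays where it is left, even against the buffer. How far it comes out is set by a stop inside the case that is hidden from view and stands differently each time: the end lies somewhere from 0.045 to 0.070.
- buffer (a joint): Spring buffer of that hidden stop, in m: 0 free, 0.003 pressed home by the tray (the tray's hard end). It adds up to 2.4 N to the drag, so that the pull rises from about 4 to 6.5 N over the last 3 mm and steeply beyond. It tells nothing until the tray meets it.
- narrow_tray (a joint): How far the narrower tray is out, in m; the same kind of slide.
- loupe_mid (a point): Bystander: black inspection loupe 35 mm across, 40 mm high; its centre.
- shaft_mid (a point): Bystander: steel stepped shaft 21 mm across, 73 mm high, standing on end; its centre.
- flange_mid (a point): Bystander: steel turned flange 58 mm across, 30 mm high; its centre.

How it is judged (in metres and radians):
On the way, in this order (a step that is already met when the one before it is completed fails the run):
1. the hook's tip is through the finger hole, behind the front of the wider tray (x of hook_tip in the frame of wide_hole between 0.005 and 0.035 m and y of hook_tip in the frame of wide_hole between -0.013 and 0.013 m and z of hook_tip in the frame of wide_hole between -0.013 and 0.024 m), for 0.1 s.
2. with the hook in its hole the wider tray is drawn against its stop so that the buffer is pressed home (within 0.5 mm) (all of step 1 and value of joint buffer above 0.0025 m), for 0.1 s.
At the end, for the whole second after the job is handed in: The wider tray is out within 2 mm of its stop (buffer still pressed in by more than 1 mm) and still; the hook rests released in its stand, upright (6 degrees), its flange on the stand (3 mm) within 10 mm of its place, its foot pointing as before (14 degrees); the robot touches nothing (value of joint buffer above 0.001 m and velocity of joint wide_tray between -0.005 and 0.005 m/s and horizontal distance between hook_base and stand_seat below 0.01 m and z of hook_base in the frame of stand_seat between -0.003 and 0.003 m and angle between hook_base's own z axis and vertical below 0.1 rad and angle between the x axis of hook_base and the x axis of stand_seat, either way round below 0.25 rad and x of hook_tip in the frame of stand_seat above 0 m and linear speed of hook below 0.02 m/s).
It fails at once if the hook bears on the wider tray with more than 22 N (contact force between hook and wide_tray above 22 N).
It fails at once if the robot itself touches the wider or the narrower tray (contact force between any of the arm, the fingers and wide_tray above 0.5 N or contact force between any of the arm, the fingers and narrow_tray above 0.5 N).
It fails at once if the narrower tray is shifted by more than 5 mm (distance of narrow_hole from where it was at the start of the episode above 0.005 m).
It fails at once if loupe, shaft or flange is shifted by more than 20 mm (distance of any of loupe_mid, shaft_mid, flange_mid from where it was at the start of the episode above 0.02 m).
It also fails if it takes over 72 s, if anything falls off the work surface, if the arm or the gripper's body presses on something with over 40 N, if the wrist force passes 120 N, or if a joint passes its speed limit or range.

## Working session

There is one attempt and no reset: what is moved stays moved. The work goes in short steps, Python scripts to look and compute and a shell command to move; the robot and the scene stay as the last step left them, time stands still between calls to the robot, and variables do not carry over. Pictures are saved under pics/ and viewed, at most 10 in all, crops included, and the job is handed in when it is done.

```bash
mkdir -p pics; python3 - <<'E'
from plant import bot
import cv2
o=bot.get_obs();print(o)
for n in("scene","top"):
    cv2.imwrite(f"pics/{n}0.png",bot.capture(n))
    p=bot.camera_params(n);print(n,p)
E
```

```text
{'time': 0.0, 'joint_positions': array([ 1.11500968e+00,  3.42724582e-01,  1.52505145e+00,  8.05919281e-06,
        1.27542212e+00, -1.46002378e-01]), 'dq': array([ 2.53583691e-04, -8.53148192e-05,  4.49995611e-04,  5.32688640e-04,
       -7.98810640e-04, -1.18139883e-03]), 'tau': array([ 1.91674453e-04, -4.31238377e+01, -2.44217777e+01,  7.17640459e-02,
        5.60030504e-02, -1.17391501e-04]), 'tool_pos': array([159.84605217, 499.65035812, 243.03197645]), 'tcp_rot': array([-3.14000536e+00, -2.41199316e-04,  2.83180584e+00]), 'contact_force': array([-0.17914945, -0.05486075, -0.48082046]), 'moment': array([-0.02460964,  0.02164214, -0.01479589]), 'finger_force': 0.0, 'grip_width': 91.93777149344638}
scene {'fovy': 48.630590007341716, 'cx': 321.1829336036906, 'cy': 241.3098506380709, 'camera_from_world': array([[ 6.94574712e-01, -7.19294089e-01,  1.34901011e-02,
        -2.12856820e+02],
       [-5.48288235e-01, -5.41399697e-01, -6.37390288e-01,
         4.74077928e+02],
       [ 4.65774603e-01,  4.35318712e-01, -7.70423025e-01,
         6.12420808e+02],
       [ 0.00000000e+00,  0.00000000e+00,  0.00000000e+00,
         1.00000000e+00]])}
top {'fovy': 45.95740418730371, 'cx': 323.7936064352707, 'cy': 234.79621791697164, 'camera_from_world': array([[ 2.64238303e-02, -9.99648739e-01,  2.04454864e-03,
         1.94737124e+02],
       [-9.96026865e-01, -2.65019783e-02, -8.50184117e-02,
         5.58129580e+02],
       [ 8.50427326e-02,  2.10086717e-04, -9.96377283e-01,
         1.12750008e+03],
       [ 0.00000000e+00,  0.00000000e+00,  0.00000000e+00,
         1.00000000e+00]])}
```

View pics/scene0.png

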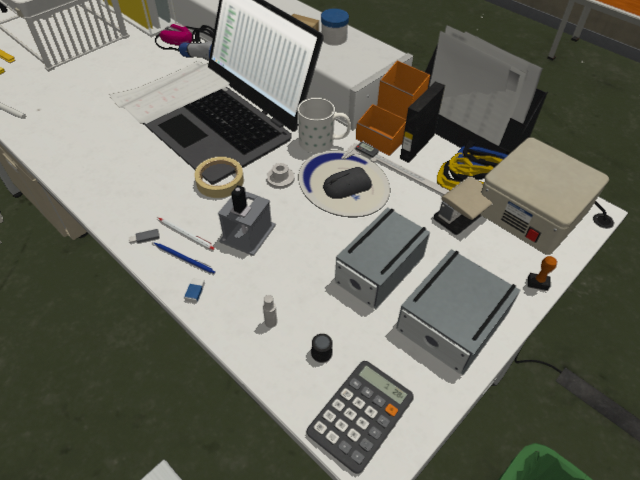

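View pics/top0.png

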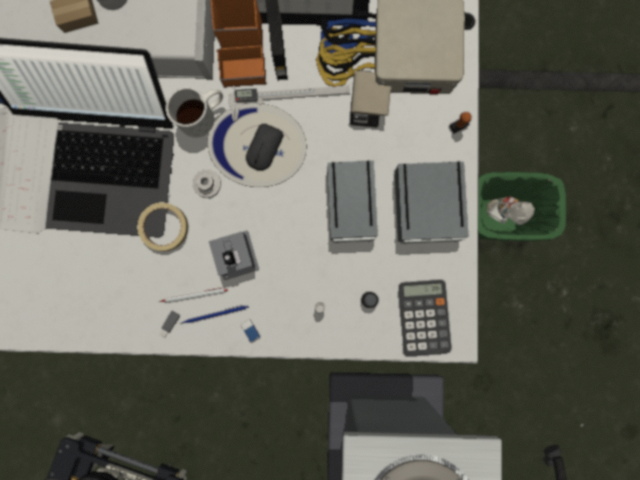

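The scene picture shows the stand at about (246,220), the wide case at (460,310) with its hole near (431,341), and the narrow case at (382,258). In the top picture the stand is at (233,256) and the wide case at (431,202).

```bash
python3 - <<'E'
import cv2,numpy as np
s=cv2.imread("pics/scene0.png");t=cv2.imread("pics/top0.png")
def c(i,x,y,w,h,W,H):return cv2.resize(i[y:y+h,x:x+w],(W,H),interpolation=cv2.INTER_CUBIC)
a=np.vstack([np.hstack([c(s,390,240,135,135,400,400*1)[:300*0+400],c(t,385,150,100,100,400,400)]),
 np.hstack([c(s,205,170,80,80,200,200),c(s,210,175,70,70,200,200)*0+c(t,200,225,67,67,200,200),c(s,325,205,110,110,200,200),c(t,315,150,80,100,200,200)])])
cv2.imwrite("pics/crop1.png",a)
E
```

```text
(no output)
```

View pics/crop1.png

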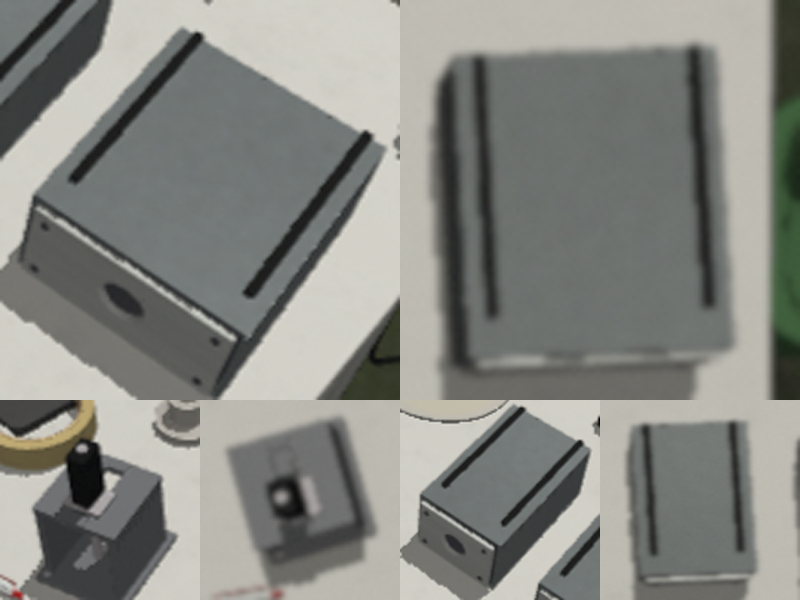

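Crop view: the wide case's corners and hole are clear (hole at crop (124,300)). The stand's slot direction is still unclear. I'll compute positions next.

```bash
cat > h.py <<'E'
import numpy as np
from plant import bot
from scipy.optimize import least_squares
def proj(p,P):
    C=p["camera_from_world"];q=np.asarray(P)@C[:3,:3].T+C[:3,3];f=240/np.tan(np.radians(p["fovy"]/2))
    return f*q[:,:2]/q[:,2:]+[p["cx"],p["cy"]]
def ray(p,uv):
    C=p["camera_from_world"];f=240/np.tan(np.radians(p["fovy"]/2));R=C[:3,:3]
    d=R.T@np.array([(uv[0]-p["cx"])/f,(uv[1]-p["cy"])/f,1]);return -R.T@C[:3,3],d
def onz(p,uv,z):
    o,d=ray(p,uv);return o+d*(z-o[2])/d[2]
def tri(l):
    A=0;b=0
    for p,uv in l:
        o,d=ray(p,uv);d=d/np.linalg.norm(d);M=np.eye(3)-np.outer(d,d);A=A+M;b=b+M@o
    return np.linalg.solve(A,b)
E
python3 - <<'E'
from h import *
S=bot.camera_params("scene");T=bot.camera_params("top")
s=lambda x,y:(x/2.963+390,y/2.963+240)
t=lambda x,y:(x/4+385-100,y/4+150)
cs=[s(37,198),s(243,337),s(385,150),s(183,28)];ct=[t(469,362),t(733,348),t(716,45),t(456,55)]
ct=[(x,y) for x,y in ct]
for a,b in zip(cs,ct):print(onz(S,a,72).round(1),onz(T,b,72).round(1),tri([(S,a),(T,b)]).round(1))
a=s(124,300);print("hole z36",onz(S,a,36).round(1))
ss=lambda x,y:(x/2.5+205,y/2.5+170);tt=lambda x,y:(x/2.985+200-200/2.985,y/2.985+225)
for n,a,b in [("handletop",(84,448-400),(284,498-400))]:
    print(n,tri([(S,ss(*a)),(T,tt(*b))]).round(1), onz(S,ss(*a),128), onz(T,tt(*b),128))
for a in [(36,108),(163,73),(105,40)]:print("stand S",onz(S,ss(*a),76).round(1))
for b in [(230,47),(345,18),(262,156),(377,126)]:print("stand T",onz(T,tt(*b),76).round(1))
C=bot.camera_params("wrist");print(C)
E
```

```text
[542.4  52.   72. ] [541.6  56.5  72. ] [543.1  54.5  68.4]
[550.2 -72.   72. ] [551.8 -72.   72. ] [551.7 -72.1  70.1]
[699.4 -64.   72. ] [701.4 -62.9  72. ] [702.  -63.6  68.8]
[692.4  64.   72. ] [693.   65.1  72. ] [693.5  64.7  70.4]
hole z36 [546.   -9.8  36. ]
handletop [496.9 383.7 130.6] [498.66942783 385.55039015 128.        ] [496.614346   384.40255602 128.        ]
stand S [465.4 407.5  76. ]
stand S [552.6 368.8  76. ]
stand S [545.3 424.9  76. ]
stand T [530.9 429.5  76. ]
stand T [551.7 355.6  76. ]
stand T [460.9 405.8  76. ]
stand T [482.2 332.3  76. ]
{'fovy': 66.4210418571035, 'cx': 319.3781796377578, 'cy': 238.56511506346644, 'camera_from_world': array([[ 3.04718612e-01,  9.52440917e-01, -1.69345857e-03,
        -5.22739547e+02],
       [ 9.21839511e-01, -2.94480146e-01,  2.51978889e-01,
        -3.09462200e+01],
       [ 2.39496314e-01, -7.83437542e-02, -9.67731250e-01,
         3.89028106e+02],
       [ 0.00000000e+00,  0.00000000e+00,  0.00000000e+00,
         1.00000000e+00]])}
```

```bash
python3 -m pendant '[[[1,-0.4,0],[0,0,0],1],[[1,-0.4,0],[0,0,0],1],[[1,-0.4,0],[0,0,0],1],[[1,-0.4,0],[0,0,0],1],[[1,-0.4,0],[0,0,0],1],[[1,-0.4,0],[0,0,0],1],[[1,-0.4,0],[0,0,0],1],[[1,-0.4,0],[0,0,0],1],[[1,-0.4,0],[0,0,0],1],[[0,0,0],[0,0,0],1]]'
python3 - <<'E'
from h import *
import cv2,pickle
print(bot.get_obs()["tool_pos"],bot.get_obs()["tcp_rot"])
p=bot.camera_params("wrist");pickle.dump(p,open("w1.pkl","wb"))
cv2.imwrite("pics/w1.png",bot.capture("wrist"))
E
```

```text
time: 0.93
tool_pos: [434.8, 389.4, 242.8]
tcp_rot: [-3.141, 0.002, 2.827]
contact_force: [-1.0, -0.5, 0.4]
grip_width: 91.8
finger_force: 0.0
[434.7765757  389.36961619 242.82771614] [-3.14077789e+00  1.82508129e-03  2.82724537e+00]
```

View pics/w1.png

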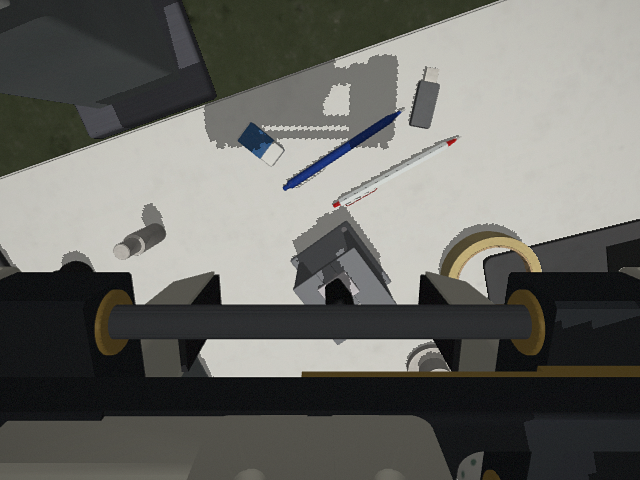

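The gripper bar hides the stand at about (340,270), so I'll shift +x to bring it into the clear upper area.

```bash
python3 -m pendant '[[[1,0,0],[0,0,0],1],[[1,0,0],[0,0,0],1],[[1,0,0],[0,0,0],1],[[1,0,0],[0,0,0],1],[[0,0,0],[0,0,0],1],[[0,0,0],[0,0,0],1],[[0,0,0],[0,0,0],1],[[0,0,0],[0,0,0],1],[[0,0,0],[0,0,0],1],[[0,0,0],[0,0,0],1]]'
python3 - <<'E'
from h import *
import cv2,pickle
p=bot.camera_params("wrist");pickle.dump(p,open("w2.pkl","wb"))
i=bot.capture("wrist");cv2.imwrite("pics/w2f.png",i)
S=proj(p,[[497,384,76],[497,384,128]]);print(S)
x,y=(S[0]-[100,75]).astype(int);x=max(x,0);y=max(y,0);print(x,y)
cv2.imwrite("pics/w2.png",cv2.resize(i[y:y+150,x:x+200],None,fx=4,fy=4,interpolation=cv2.INTER_CUBIC))
E
```

```text
time: 1.82
tool_pos: [549.1, 392.5, 244.4]
tcp_rot: [3.141, 0.0, 2.833]
contact_force: [-0.1, 0.4, -0.4]
grip_width: 92.0
finger_force: 0.0
[[292.31343452 169.2333412 ]
 [286.95794122 174.45343649]]
192 94
```

View pics/w2.png

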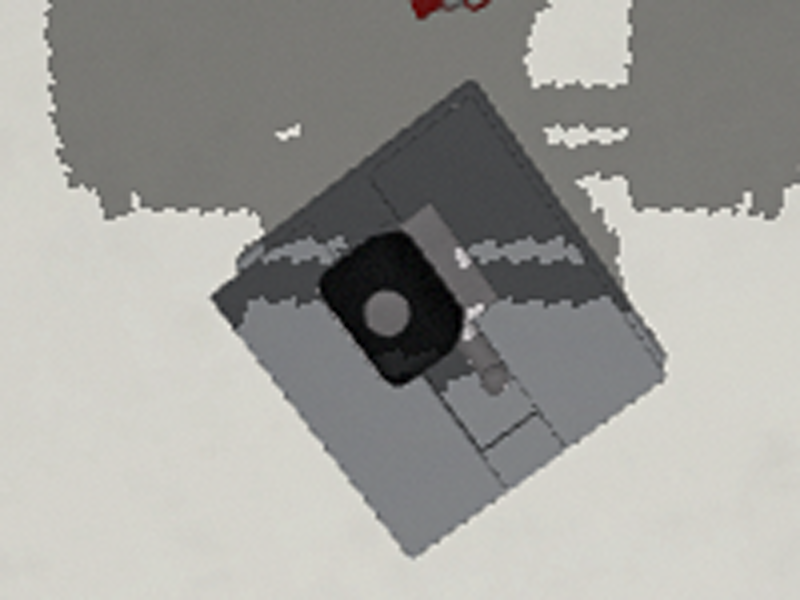

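Wrist close-up: the handle is at crop (390,305) and the foot/tip shows at (490,375), pointing down-right along the slot. Stand corners are at (212,297), (412,556), (663,378) and (472,82).

```bash
python3 - <<'E'
from h import *
import pickle
p=pickle.load(open("w2.pkl","rb"))
c=lambda x,y:(192+x/4,94+y/4)
P={k:onz(p,c(*v),76) for k,v in dict(bl=(212,297),fl=(412,556),fr=(663,378),br=(472,82),s1=(430,375),s2=(505,487),e1=(484,448),e2=(538,411)).items()}
for k,v in P.items():print(k,v.round(1))
a=lambda d:np.arctan2(d[1],d[0]).round(3)
print(a(P['fl']-P['bl']),a(P['s2']-P['s1']),a(P['fl']-P['fr'])-1.571,a(P['e1']-P['e2'])-1.571)
print("centre",(P['fl']+P['fr'])/2,"slot end",(P['e1']+P['e2'])/2)
print("handletop",onz(p,c(387,312),128),"mid",)
fa=onz(p,c(432,205),80);fb=onz(p,c(500,300),80);print("flange edge",fa,fb,a(fb-fa))
E
```

```text
bl [484.3 346.9  76. ]
fl [549.3 368.7  76. ]
fr [528.8 431.3  76. ]
br [460.5 411.3  76. ]
s1 [513.3 384.8  76. ]
s2 [540.9 392.5  76. ]
e1 [531.5 390.9  76. ]
e2 [527.5 404.2  76. ]
0.324 0.273 -2.8259999999999996 -2.846
centre [539.02328902 399.98840175  76.        ] slot end [529.48130326 397.51052038  76.        ]
handletop [495.79144231 385.7236022  128.        ] mid
flange edge [480.69207081 396.37109099  80.        ] [502.78388089 403.66538994  80.        ] 0.319
```

```bash
python3 -m pendant '[[[-0.226,-0.027,-0.35],[0,0,-0.99],1],[[-0.226,-0.027,-0.35],[0,0,-0.99],1],[[-0.226,-0.027,-0.35],[0,0,-0.99],1],[[-0.226,-0.027,-0.35],[0,0,-0.99],1],[[-0.226,-0.027,-0.35],[0,0,-0.99],1],[[-0.226,-0.027,-0.35],[0,0,-0.99],1],[[-0.226,-0.027,-0.35],[0,0,-0.99],1],[[-0.226,-0.027,-0.35],[0,0,-0.99],1],[[0,0,0],[0,0,0],1],[[0,0,0],[0,0,0],1]]'
python3 - <<'E'
from h import *
import cv2
o=[bot.get_obs()[k].round(4) for k in("tool_pos","tcp_rot","joint_positions","contact_force")];print(o)
E
```

```text
time: 2.7
tool_pos: [495.4, 385.6, 159.9]
tcp_rot: [-3.141, 0.0, 1.886]
contact_force: [-0.3, 0.5, 0.7]
grip_width: 92.1
finger_force: 0.0
[array([495.3978, 385.634 , 159.8993]), array([-3.1412e+00,  2.0000e-04,  1.8856e+00]), array([ 5.3950e-01,  5.9980e-01,  1.3385e+00, -1.0000e-04,  1.2037e+00,
        2.2470e-01]), array([-0.2817,  0.4813,  0.6949])]
```

```bash
python3 -m pendant '[[[0,0,-0.32],[0,0,0],1],[[0,0,-0.32],[0,0,0],1],[[0,0,-0.32],[0,0,0],1],[[0,0,-0.32],[0,0,0],1],[[0,0,-0.32],[0,0,0],1],[[0,0,-0.32],[0,0,0],1],[[0,0,0],[0,0,0],1],[[0,0,0],[0,0,0],1],[[0,0,0],[0,0,0],-1],[[0,0,0],[0,0,0],-1]]'
python3 -m pendant '[[[0,0,0],[0,0,0],-1],[[0,0,0],[0,0,0],-1],[[0,0,0],[0,0,0],-1],[[0,0,0],[0,0,0],-1],[[0,0,0],[0,0,0],-1],[[0,0,0],[0,0,0],-1],[[0,0,0],[0,0,0],-1],[[0,0,0],[0,0,0],-1],[[0,0,0],[0,0,0],-1],[[0,0,0],[0,0,0],-1]]'
```

```text
time: 3.53
tool_pos: [496.2, 385.8, 102.8]
tcp_rot: [3.14, -0.0, 1.881]
contact_force: [0.4, -0.4, 0.2]
grip_width: 82.7
finger_force: 0.0
time: 4.37
tool_pos: [495.9, 385.6, 102.1]
tcp_rot: [3.141, -0.0, 1.881]
contact_force: [-0.2, 0.1, -0.4]
grip_width: 23.9
finger_force: 30.0
```

Grip holds at 23.9 mm. Next: lift straight up, then carry.

```bash
python3 -m pendant '[[[0,0,0.3],[0,0,0],-1],[[0,0,0.6],[0,0,0],-1],[[0,0,0.8],[0,0,0],-1],[[0,0,0.8],[0,0,0],-1],[[0,0,0.6],[0,0,0],-1],[[0,0,0.233],[0,0,0],-1],[[0,0,0],[0,0,0],-1],[[0,-0.3,0],[0,0,0],-1],[[0,-0.6,0],[0,0,0],-1],[[0,-0.9,0],[0,0,0],-1]]'
python3 -m pendant '[[[0,-1,0],[0,0,-0.415],-1],[[0,-1,0],[0,0,-0.415],-1],[[0,-1,0],[0,0,-0.415],-1],[[0,-1,0],[0,0,-0.415],-1],[[0,-1,0],[0,0,-0.415],-1],[[0,-1,0],[0,0,0],-1],[[0,-1,0],[0,0,0],-1],[[0,-1,0],[0,0,0],-1],[[0,-1,0],[0,0,0],-1],[[0,-1,0],[0,0,0],-1]]'
python3 -m pendant '[[[-0.16,-0.8,0],[0,0,0],-1],[[0,-0.5,0],[0,0,0],-1],[[0,-0.2,0],[0,0,0],-1],[[0,0,0],[0,0,0],-1],[[0,0,0],[0,0,0],-1],[[0,0,0],[0,0,0],-1],[[0,0,0],[0,0,0],-1],[[0,0,0],[0,0,0],-1],[[0,0,0],[0,0,0],-1],[[0,0,0],[0,0,0],-1]]'
python3 - <<'E'
from h import *
import cv2,pickle
o=[bot.get_obs()[k].round(4) for k in("tool_pos","tcp_rot","contact_force")];print(o)
p=bot.camera_params("wrist");pickle.dump(p,open("w3.pkl","wb"))
w=bot.capture("wrist");s=bot.capture("scene")
cv2.imwrite("pics/w3f.png",w);cv2.imwrite("pics/s3f.png",s)
cv2.imwrite("pics/c3.png",np.hstack([cv2.resize(w,(400,300)),cv2.resize(s[190:370,330:570],(400,300),interpolation=cv2.INTER_CUBIC)]))
E
```

```text
time: 5.2
tool_pos: [494.6, 331.4, 199.9]
tcp_rot: [-3.138, 0.0, 1.884]
contact_force: [0.0, -1.1, -1.1]
grip_width: 23.7
finger_force: 30.0
time: 6.03
tool_pos: [494.2, 29.7, 200.5]
tcp_rot: [-3.138, -0.0, 1.632]
contact_force: [-0.4, -0.6, -1.0]
grip_width: 23.9
finger_force: 30.0
time: 6.87
tool_pos: [491.0, -13.0, 202.1]
tcp_rot: [3.141, 0.0, 1.633]
contact_force: [0.3, -0.9, -1.7]
grip_width: 23.6
finger_force: 30.0
[array([491.0274, -12.9971, 202.1331]), array([3.1414, 0.    , 1.6332]), array([ 0.2778, -0.9241, -1.7026])]
```

View pics/c3.png

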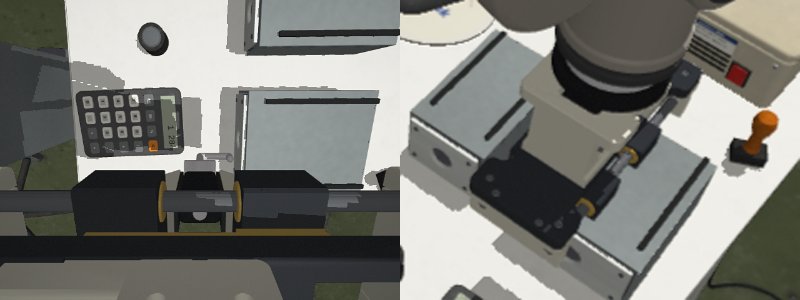

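Wrist view shows the hook foot (225,157) pointing toward the wide case, whose front-left corner is at (240,95). I'll zoom in.

```bash
python3 - <<'E'
import cv2
w=cv2.imread("pics/w3f.png")
cv2.imwrite("pics/c4.png",cv2.resize(w[130:330,270:530],(780,600),interpolation=cv2.INTER_CUBIC))
from h import *;import pickle
p=pickle.load(open("w3.pkl","rb"));C=p["camera_from_world"];print(-C[:3,:3].T@C[:3,3])
E
```

```text
[485.80165882  53.20670414 342.39151425]
```

View pics/c4.png

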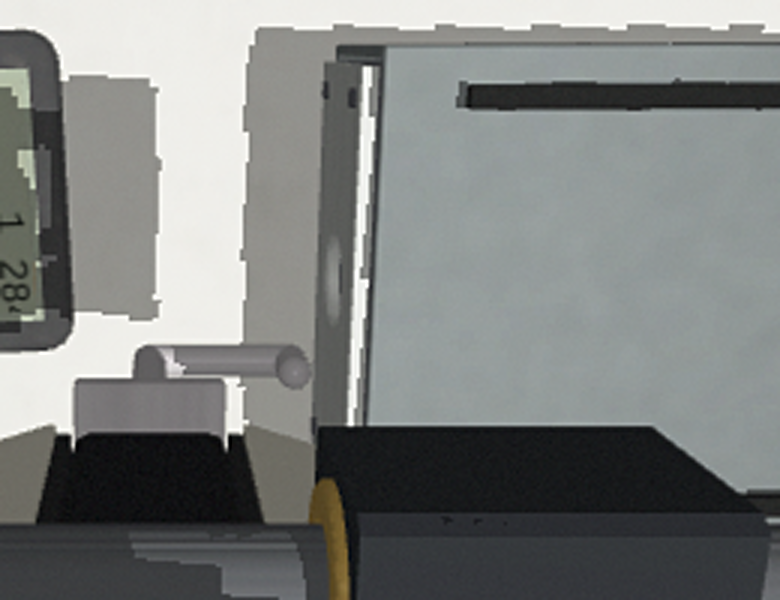

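Close view: hook tip at crop (293,368), hole at (334,278). The white top edge of the front sits just proud of the case, and the foot is level and parallel to the case axis.

```bash
python3 - <<'E'
from h import *;import pickle
p=pickle.load(open("w3.pkl","rb"));S=bot.camera_params("scene")
c=lambda x,y:(270+x/3,130+y/3)
sh=(124/2.963+390,300/2.963+240)
print("hole",onz(p,c(334,278),36),onz(S,sh,36),tri([(p,c(334,278)),(S,sh)]))
print("tip end",onz(p,c(293,366),128.5),"expected",[491+30*np.cos(.063),-13+30*np.sin(.063)])
a,b=onz(p,c(372,62),70),onz(p,c(352,426),70);print("front top edge",a,b,np.arctan2(a[0]-b[0],-(a[1]-b[1])))
a,b=onz(p,c(384,48),72),onz(p,c(366,426),72);print("case edge",a,b,np.arctan2(a[0]-b[0],-(a[1]-b[1])))
a,b=onz(p,c(165,346),116),onz(p,c(285,346),116);print("foot",a,b,np.arctan2(b[1]-a[1],b[0]-a[0]))
E
```

```text
hole [542.71820961  -9.28435674  36.        ] [546.014154    -9.78809027  36.        ] [543.15186904  -9.61275279  39.02769674]
tip end [519.14993751  -9.10361205 128.5       ] expected [np.float64(520.9404846885963), np.float64(-11.11124998691431)]
front top edge [539.94763786  51.14909106  70.        ] [545.28178811 -41.52749843  70.        ] -3.084099475465764
case edge [542.03539043  54.5721938   72.        ] [548.4817218  -40.60395747  72.        ] -3.0739654069180693
foot [493.36351119 -10.01366536 116.        ] [518.96497781  -8.4089262  116.        ] 0.06259963401402144
```

```bash
python3 -m pendant '[[[0,-0.033,-0.4],[0,0,0],-1],[[0,0,-0.7],[0,0,0],-1],[[0,0,-0.7],[0,0,0],-1],[[0,0,-0.7],[0,0,0],-1],[[0,0,-0.317],[0,0,0],-1],[[0,0,0],[0,0,0],-1],[[0,0,0],[0,0,0],-1],[[0,0,0],[0,0,0],-1],[[0,0,0],[0,0,0],-1],[[0,0,0],[0,0,0],-1]]'
python3 - <<'E'
from h import *
import cv2,pickle
o=[bot.get_obs()[k].round(4) for k in("tool_pos","tcp_rot","contact_force")];print(o)
p=bot.camera_params("wrist");pickle.dump(p,open("w5.pkl","wb"))
w=bot.capture("wrist");cv2.imwrite("pics/w5f.png",w)
t=proj(p,[[520,-11,44]])[0];print(t)
cv2.imwrite("pics/c5.png",cv2.resize(w[130:330,270:530],(780,600),interpolation=cv2.INTER_CUBIC))
E
```

```text
time: 7.8
tool_pos: [491.6, -14.5, 118.6]
tcp_rot: [3.14, 0.0, 1.632]
contact_force: [-1.0, -0.1, -0.2]
grip_width: 23.7
finger_force: 30.0
[array([491.5891, -14.5215, 118.6346]), array([3.1395e+00, 5.0000e-04, 1.6324e+00]), array([-0.9751, -0.052 , -0.2139])]
[367.5509591  251.95736388]
```

View pics/c5.png

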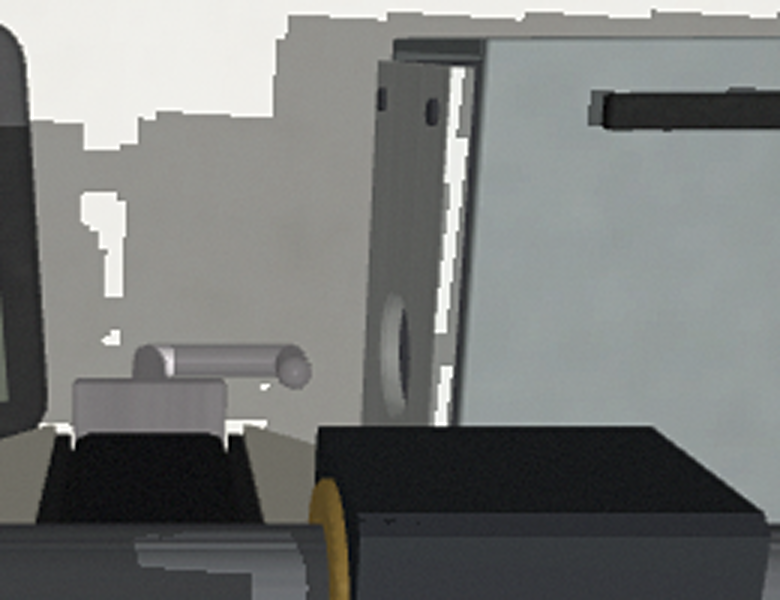

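The tip (293,367) is now lined up with the hole (396,353). Computing the remaining offsets.

```bash
python3 - <<'E'
from h import *;import pickle
p=pickle.load(open("w5.pkl","rb"))
c=lambda x,y:(270+x/3,130+y/3)
h=onz(p,c(396,353),36);t=onz(p,c(293,366),44);y=.063
d=t-h;print(h,t,"tip in hole frame",d[0]*np.cos(y)+d[1]*np.sin(y),-d[0]*np.sin(y)+d[1]*np.cos(y))
E
```

```text
[542.75325952  -9.17897367  36.        ] [520.07326508 -11.02278507  44.        ] tip in hole frame -22.7510841655317 -0.4122589014410396
```

```bash
python3 -m pendant '[[[0.162,0.01,0],[0,0,0],-1],[[0.162,0.01,0],[0,0,0],-1],[[0.162,0.01,0],[0,0,0],-1],[[0.162,0.01,0],[0,0,0],-1],[[0.162,0.01,0],[0,0,0],-1],[[0.162,0.01,0],[0,0,0],-1],[[0.162,0.01,0],[0,0,0],-1],[[0.162,0.01,0],[0,0,0],-1],[[0,0,0],[0,0,0],-1],[[0,0,0],[0,0,0],-1]]'
```

```text
time: 8.68
tool_pos: [530.0, -12.0, 117.5]
tcp_rot: [-3.141, -0.0, 1.633]
contact_force: [-1.0, 0.4, -0.5]
grip_width: 23.5
finger_force: 30.0
```

```bash
python3 -m pendant '[[[0,0,0.11],[0,0,0],-1],[[0,0,0.11],[0,0,0],-1],[[0,0,0.11],[0,0,0],-1],[[0,0,0],[0,0,0],-1],[[-0.1,-0.006,0],[0,0,0],-1],[[-0.1,-0.006,0],[0,0,0],-1],[[-0.1,-0.006,0],[0,0,0],-1],[[-0.1,-0.006,0],[0,0,0],-1],[[-0.1,-0.006,0],[0,0,0],-1],[[0,0,0],[0,0,0],-1]]'
```

```text
time: 9.52
tool_pos: [514.8, -13.0, 127.6]
tcp_rot: [3.141, 0.0, 1.632]
contact_force: [3.0, 0.9, -2.9]
grip_width: 23.7
finger_force: 30.0
```

```bash
python3 -m pendant '[[[-0.08,-0.005,0],[0,0,0],-1],[[-0.08,-0.005,0],[0,0,0],-1],[[-0.08,-0.005,0],[0,0,0],-1],[[-0.08,-0.005,0],[0,0,0],-1],[[-0.08,-0.005,0],[0,0,0],-1],[[-0.08,-0.005,0],[0,0,0],-1],[[-0.08,-0.005,0],[0,0,0],-1],[[-0.08,-0.005,0],[0,0,0],-1],[[-0.08,-0.005,0],[0,0,0],-1],[[0,0,0],[0,0,0],-1]]'; python3 - <<'E'
from h import *
print(bot.get_obs()["contact_force"],bot.get_obs()["moment"])
E
```

```text
time: 10.35
tool_pos: [492.7, -14.4, 127.6]
tcp_rot: [-3.141, 0.0, 1.632]
contact_force: [2.6, -0.2, -0.3]
grip_width: 23.6
finger_force: 30.0
[ 2.5558568  -0.23132805 -0.31097174] [-0.22382803 -0.66140665  0.02485221]
```

```bash
python3 -m pendant '[[[-0.04,-0.0025,0],[0,0,0],-1],[[-0.04,-0.0025,0],[0,0,0],-1],[[-0.04,-0.0025,0],[0,0,0],-1],[[-0.04,-0.0025,0],[0,0,0],-1],[[-0.04,-0.0025,0],[0,0,0],-1],[[-0.04,-0.0025,0],[0,0,0],-1],[[-0.04,-0.0025,0],[0,0,0],-1],[[-0.04,-0.0025,0],[0,0,0],-1],[[-0.04,-0.0025,0],[0,0,0],-1],[[-0.04,-0.0025,0],[0,0,0],-1]]'; python3 - <<'E'
from h import *
print(bot.get_obs()["contact_force"],bot.get_obs()["moment"])
E
```

```text
time: 11.18
tool_pos: [481.2, -15.1, 127.6]
tcp_rot: [3.141, 0.0, 1.632]
contact_force: [3.7, -0.9, -0.8]
grip_width: 23.7
finger_force: 30.0
[ 3.6626087  -0.87458467 -0.82264447] [-0.29315692 -1.04442055 -0.01300596]
```

```bash
cat > f.py <<'E'
from plant import bot
o=bot.get_obs();print("F",o["contact_force"].round(2),"M",o["moment"].round(3),o["tool_pos"].round(2))
E
python3 -m pendant '[[[-0.01,-0.0006,0],[0,0,0],-1],[[-0.01,-0.0006,0],[0,0,0],-1],[[-0.01,-0.0006,0],[0,0,0],-1],[[-0.01,-0.0006,0],[0,0,0],-1],[[-0.01,-0.0006,0],[0,0,0],-1],[[-0.01,-0.0006,0],[0,0,0],-1],[[-0.01,-0.0006,0],[0,0,0],-1],[[-0.01,-0.0006,0],[0,0,0],-1],[[-0.01,-0.0006,0],[0,0,0],-1],[[-0.01,-0.0006,0],[0,0,0],-1]]' >/dev/null; python3 f.py
```

```text
F [ 3.28 -0.6  -0.39] M [-0.392 -0.906 -0.065] [478.27 -15.25 127.54]
```

```bash
python3 -m pendant '[[[-0.01,-0.0006,0],[0,0,0],-1],[[-0.01,-0.0006,0],[0,0,0],-1],[[-0.01,-0.0006,0],[0,0,0],-1],[[-0.01,-0.0006,0],[0,0,0],-1],[[-0.01,-0.0006,0],[0,0,0],-1],[[-0.01,-0.0006,0],[0,0,0],-1],[[-0.01,-0.0006,0],[0,0,0],-1],[[0,0,0],[0,0,0],-1],[[0,0,0],[0,0,0],-1],[[0,0,0],[0,0,0],-1]]' >/dev/null; python3 f.py
```

```text
F [ 3.61 -0.82 -0.03] M [-0.381 -0.879 -0.059] [476.12 -15.35 127.5 ]
```

```bash
python3 -m pendant '[[[-0.01,-0.0006,0],[0,0,0],-1],[[-0.01,-0.0006,0],[0,0,0],-1],[[-0.01,-0.0006,0],[0,0,0],-1],[[-0.01,-0.0006,0],[0,0,0],-1],[[-0.01,-0.0006,0],[0,0,0],-1],[[-0.01,-0.0006,0],[0,0,0],-1],[[-0.01,-0.0006,0],[0,0,0],-1],[[-0.01,-0.0006,0],[0,0,0],-1],[[-0.01,-0.0006,0],[0,0,0],-1],[[-0.01,-0.0006,0],[0,0,0],-1]]' >/dev/null; python3 f.py
```

```text
F [ 5.32 -1.71 -0.92] M [-0.392 -1.289 -0.082] [473.53 -15.53 127.58]
```

```bash
python3 -m pendant '[[[-0.01,-0.0006,0],[0,0,0],-1],[[-0.01,-0.0006,0],[0,0,0],-1],[[-0.01,-0.0006,0],[0,0,0],-1],[[-0.01,-0.0006,0],[0,0,0],-1],[[-0.01,-0.0006,0],[0,0,0],-1],[[-0.01,-0.0006,0],[0,0,0],-1],[[-0.01,-0.0006,0],[0,0,0],-1],[[0,0,0],[0,0,0],-1],[[0,0,0],[0,0,0],-1],[[0,0,0],[0,0,0],-1]]' >/dev/null; python3 f.py
```

```text
F [ 7.58 -0.37 -2.85] M [-0.244 -1.686 -0.005] [472.09 -15.67 127.65]
```

```bash
python3 -m pendant '[[[-0.01,-0.0006,0],[0,0,0],-1],[[-0.01,-0.0006,0],[0,0,0],-1],[[0,0,0],[0,0,0],-1],[[0,0,0],[0,0,0],-1],[[0,0,0],[0,0,0],-1],[[0,0,0],[0,0,0],-1],[[0,0,0],[0,0,0],-1],[[0,0,0],[0,0,0],-1],[[0,0,0],[0,0,0],-1],[[0,0,0],[0,0,0],-1]]' >/dev/null; python3 f.py
```

```text
F [ 8.63 -0.31 -3.84] M [-0.287 -1.979 -0.043] [471.93 -15.71 127.69]
```

```bash
python3 -m pendant '[[[-0.01,-0.0006,0],[0,0,0],-1],[[-0.01,-0.0006,0],[0,0,0],-1],[[0,0,0],[0,0,0],-1],[[0,0,0],[0,0,0],-1],[[0,0,0],[0,0,0],-1],[[0,0,0],[0,0,0],-1],[[0,0,0],[0,0,0],-1],[[0,0,0],[0,0,0],-1],[[0,0,0],[0,0,0],-1],[[0,0,0],[0,0,0],-1]]' >/dev/null; python3 f.py
```

```text
F [10.78 -1.44 -4.78] M [-0.182 -2.299 -0.024] [471.76 -15.74 127.7 ]
```

```bash
python3 -m pendant '[[[0.03,0.002,-0.015],[0,0,0],-1],[[0.03,0.002,-0.015],[0,0,0],-1],[[0.03,0.002,-0.02],[0,0,0],-1],[[0.05,0.003,0],[0,0,0],-1],[[0.06,0.004,0],[0,0,0],-1],[[0.07,0.004,0],[0,0,0],-1],[[0.07,0.004,0],[0,0,0],-1],[[0,0,0],[0,0,0],-1],[[0,0,0],[0,0,0],-1],[[0,0,0],[0,0,0],-1]]' >/dev/null; python3 f.py
python3 - <<'E'
from h import *
import cv2
w=bot.capture("wrist");cv2.imwrite("pics/c6.png",cv2.resize(w[130:330,270:530],(780,600),interpolation=cv2.INTER_CUBIC))
E
```

```text
F [-0.29  0.69 -0.76] M [-0.069  0.07  -0.013] [479.79 -15.03 125.87]
```

View pics/c6.png

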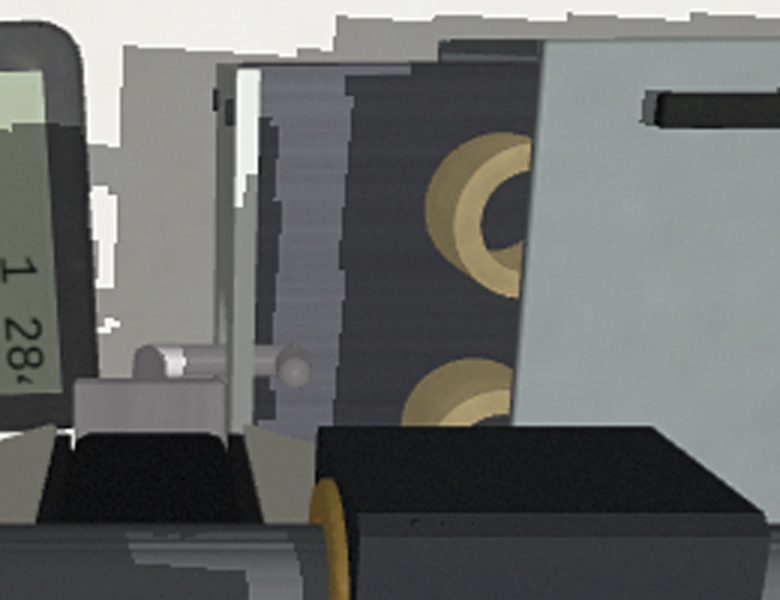

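Tip (293,368) is free behind the front plate (inner face about x=255), with no force and no slip in the grip. Lower, then withdraw.

```bash
python3 -m pendant '[[[0,0,-0.07],[0,0,0],-1],[[0,0,-0.07],[0,0,0],-1],[[0,0,-0.07],[0,0,0],-1],[[0,0,-0.07],[0,0,0],-1],[[0,0,0],[0,0,0],-1],[[0,0,0],[0,0,0],-1],[[-0.05,-0.003,0],[0,0,0],-1],[[-0.05,-0.003,0],[0,0,0],-1],[[-0.05,-0.003,0],[0,0,0],-1],[[0,0,0],[0,0,0],-1]]' >/dev/null; python3 f.py
```

```text
F [ 0.99 -0.2  -0.78] M [-0.051 -0.029 -0.033] [475.21 -15.35 117.7 ]
```

```bash
python3 -m pendant '[[[-0.08,-0.005,0],[0,0,0],-1],[[-0.08,-0.005,0],[0,0,0],-1],[[-0.08,-0.005,0],[0,0,0],-1],[[-0.08,-0.005,0],[0,0,0],-1],[[-0.16,-0.01,0],[0,0,0],-1],[[-0.16,-0.01,0],[0,0,0],-1],[[-0.25,-0.016,0],[0,0,0],-1],[[-0.25,-0.016,0],[0,0,0],-1],[[-0.25,-0.016,0],[0,0,0],-1],[[0,0,0],[0,0,0],-1]]' >/dev/null; python3 f.py
```

```text
F [-1.11 -0.69 -1.33] M [-0.051  0.035  0.026] [431.98 -17.87 117.51]
```

```bash
python3 -m pendant '[[[0,0,0.3],[0,0,0],-1],[[0,0,0.6],[0,0,0],-1],[[0,0,0.7],[0,0,0],-1],[[0,0,0.7],[0,0,0],-1],[[0,0,0.517],[0,0,0],-1],[[0,0,0],[0,0,0],-1],[[0,0.3,0],[0,0,0],-1],[[0.1,0.6,0],[0,0,0],-1],[[0.1,0.9,0],[0,0,0],-1],[[0.2,1,0],[0,0,0],-1]]'
python3 -m pendant '[[[0.2,1,0],[0,0,0.415],-1],[[0.2,1,0],[0,0,0.415],-1],[[0.2,1,0],[0,0,0.415],-1],[[0.2,1,0],[0,0,0.415],-1],[[0.2,1,0],[0,0,0.415],-1],[[0.2,1,0],[0,0,0],-1],[[0.2,1,0],[0,0,0],-1],[[0.2,1,0],[0,0,0],-1],[[0.13,1,0],[0,0,0],-1],[[0,0.9,0],[0,0,0],-1]]'
python3 -m pendant '[[[0,0.5,0],[0,0,0],-1],[[0,0.25,0],[0,0,0],-1],[[0,0,0],[0,0,0],-1],[[0,0,0],[0,0,0],-1],[[0,0,0],[0,0,0],-1],[[0,0,0],[0,0,0],-1],[[0,0,0],[0,0,0],-1],[[0,0,0],[0,0,0],-1],[[0,0,0],[0,0,0],-1],[[0,0,0],[0,0,0],-1]]'; python3 f.py
```

```text
time: 19.57
tool_pos: [444.8, 66.8, 200.7]
tcp_rot: [-3.139, -0.0, 1.63]
contact_force: [0.8, -0.2, -1.8]
grip_width: 23.5
finger_force: 30.0
time: 20.4
tool_pos: [497.1, 365.1, 199.8]
tcp_rot: [-3.139, 0.0, 1.882]
contact_force: [-0.6, -0.4, -0.8]
grip_width: 23.9
finger_force: 30.0
time: 21.23
tool_pos: [497.9, 385.2, 202.3]
tcp_rot: [3.141, 0.0, 1.881]
contact_force: [0.2, 0.2, -0.1]
grip_width: 23.9
finger_force: 30.0
F [ 0.17  0.17 -0.13] M [-0.102  0.005  0.006] [497.93 385.2  202.29]
```

```bash
python3 -m pendant '[[[-0.066,0.002,-0.1],[0,0,0],-1],[[0,0,-0.2],[0,0,0],-1],[[0,0,-0.3],[0,0,0],-1],[[0,0,-0.3],[0,0,0],-1],[[0,0,-0.3],[0,0,0],-1],[[0,0,-0.2],[0,0,0],-1],[[0,0,-0.2],[0,0,0],-1],[[0,0,-0.2],[0,0,0],-1],[[0,0,0],[0,0,0],-1],[[0,0,0],[0,0,0],-1]]'; python3 f.py
```

```text
time: 22.07
tool_pos: [495.8, 385.5, 147.8]
tcp_rot: [-3.141, 0.0, 1.881]
contact_force: [-0.4, 0.9, -0.3]
grip_width: 24.0
finger_force: 30.0
F [-0.36  0.93 -0.34] M [-0.112  0.047  0.033] [495.75 385.51 147.82]
```

Remaining 1.533 units; I'll go 1.50 first, then check.

```bash
python3 -m pendant '[[[0,0,-0.2],[0,0,0],-1],[[0,0,-0.3],[0,0,0],-1],[[0,0,-0.3],[0,0,0],-1],[[0,0,-0.2],[0,0,0],-1],[[0,0,-0.2],[0,0,0],-1],[[0,0,-0.15],[0,0,0],-1],[[0,0,-0.1],[0,0,0],-1],[[0,0,-0.05],[0,0,0],-1],[[0,0,0],[0,0,0],-1],[[0,0,0],[0,0,0],-1]]'; python3 f.py
```

```text
time: 22.9
tool_pos: [496.0, 385.7, 103.4]
tcp_rot: [3.141, -0.0, 1.881]
contact_force: [-0.2, 0.2, -0.5]
grip_width: 23.8
finger_force: 30.0
F [-0.25  0.17 -0.51] M [-0.063  0.058 -0.017] [495.95 385.67 103.36]
```

```bash
python3 -m pendant '[[[0,0,-0.017],[0,0,0],-1],[[0,0,-0.016],[0,0,0],-1],[[0,0,0],[0,0,0],-1],[[0,0,0],[0,0,0],-1],[[0,0,0],[0,0,0],-1],[[0,0,0],[0,0,0],1],[[0,0,0],[0,0,0],1],[[0,0,0],[0,0,0],1],[[0,0,0],[0,0,0],1],[[0,0,0],[0,0,0],1]]'
python3 -m pendant '[[[0,0,0],[0,0,0],1],[[0,0,0],[0,0,0],1],[[0,0,0],[0,0,0],1],[[0,0,0.3],[0,0,0],1],[[0,0,0.6],[0,0,0],1],[[0,0,0.8],[0,0,0],1],[[0,0,0.8],[0,0,0],1],[[0,0,0.8],[0,0,0],1],[[0,0,0.5],[0,0,0],1],[[0,0,0],[0,0,0],1]]'
python3 -m pendant '[[[-1,0,0],[0,0,0],1],[[-1,0,0],[0,0,0],1],[[-1,0,0],[0,0,0],1],[[-1,0,0],[0,0,0],1],[[0,0,0],[0,0,0],1],[[0,0,0],[0,0,0],1],[[0,0,0],[0,0,0],1],[[0,0,0],[0,0,0],1],[[0,0,0],[0,0,0],1],[[0,0,0],[0,0,0],1]]'
python3 - <<'E'
from h import *
import cv2
s=bot.capture("scene");t=bot.capture("top")
cv2.imwrite("pics/end.png",np.hstack([cv2.resize(s[150:270,180:300],(400,400),interpolation=cv2.INTER_CUBIC),cv2.resize(s[200:380,340:520],(400,400),interpolation=cv2.INTER_CUBIC)]))
E
```

```text
time: 23.73
tool_pos: [495.9, 385.6, 102.2]
tcp_rot: [3.141, -0.0, 1.881]
contact_force: [0.5, 0.4, 0.1]
grip_width: 52.4
finger_force: 0.0
time: 24.57
tool_pos: [497.2, 386.5, 221.1]
tcp_rot: [3.134, -0.002, 1.881]
contact_force: [0.5, 0.1, 0.3]
grip_width: 91.5
finger_force: 0.0
time: 25.4
tool_pos: [376.6, 385.4, 215.8]
tcp_rot: [-3.141, 0.0, 1.88]
contact_force: [0.8, 0.1, -0.1]
grip_width: 92.1
finger_force: 0.0
```

View pics/end.png

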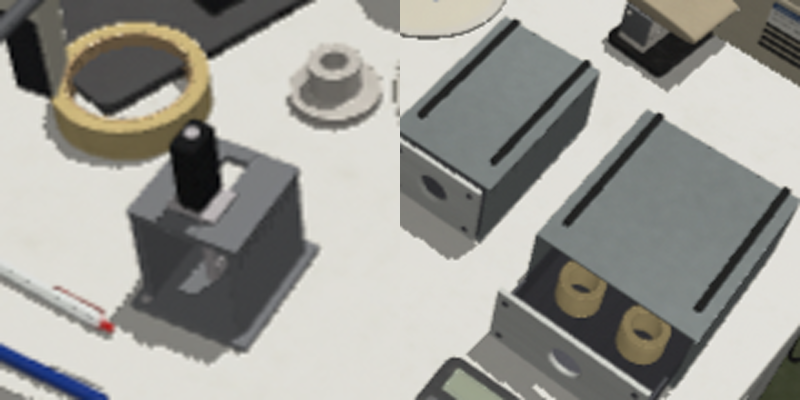

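The hook sits upright in its stand as before (handle at (195,165)). The wide tray is fully out and the narrow tray is still shut, so I'm handing in.

```bash
python3 -c "
from plant import bot
print(bot.close_job())"
```

```text
the job is handed in; nothing more can be done
None
```

The job is handed in: the wider tray was pulled out to its hard stop (wrist force along the pull up to about 11 N) and left there, the hook is back upright in its stand, and I saw no sign that the narrower tray or the bystanders moved; the hand-in returned no verdict.

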